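# Start a shot on the espresso machine

## Task

Start a coffee on the espresso machine: turn the steam tap fully shut (handle across its pipe, pointing to the machine's left) and swing the filter holder's handle fully home so that it points straight out from the machine, in either order. Only when both are done, raise the small brew lever on the right of the brew head all the way up to its stop. Leave the mug standing where it is, under the spouts.

Things in the scene. Friction and masses are not known exactly. Their poses are not given: they have to be found in the camera images.
- espresso_machine: Steel espresso machine, fixed, 300 wide, 360 deep, 320 high. Origin on the worktop below the brew head's vertical axis; x points back, y to its left, z up. Case front at x = 95, 290 high, two mugs on top; drip tray x -99 to 93, y -139 to 139, grille 38 high. Brew head 86 across, z 200 to 267, necked back to the case. Steam wand from (-4, 116, 233) down to (-22, 138, 67).
- filter_holder (a joint): Angle of the filter holder about the vertical axis of the brew head, rad. 0 = loose: black handle 0.9 rad to the left of straight out; grows anticlockwise seen from above; 0.9 = fully home at its stop, handle straight out along the machine's -x. Stiff (0.5 N m); stays where it is left.
- holder_axis (a point): Point on the turning axis of the filter holder (the brew head's vertical axis) at the height of the handle, 183 above the worktop. The point's -x points along the handle.
- holder_grip (a point): Centre of the filter holder's handle: a level, round black bar 26 in diameter (23 to 29), 107 long, running from 67 to 174 from the axis; this point is 118 from the axis, 183 above the worktop. The nearest thing below it is the drip tray, or the mug 80 closer to the axis.
- steam_tap_arm (a joint): Angle of the steam tap's handle about its vertical stem, rad. 0 = open: handle in line with its pipe, pointing along the machine's -x; grows clockwise seen from above; 1.571 = shut at its stop, handle across the pipe, pointing to the machine's left (+y). About 0.15 N m; stays where it is left.
- tap_axis (a point): Point on the vertical axis of the tap's stem at the height of its handle, 270 above the worktop; 35 behind and 115 to the left of the brew head's axis. The point's -x points along the handle.
- tap_grip (a point): Centre of the tap handle's black sleeve: a level bar 14 wide, 11 high, 62 long, running from 29 to 91 from the stem's axis; this point is 60 from it, 270 above the worktop. Below the sleeve there is nothing for 20, beyond 40 from the stem nothing but the wand.
- brew_lever_arm (a joint): Angle of the brew lever about its level hinge, rad. 0 = off: the lever points forward and 30 degrees below level; grows as its end rises; 1.2 = brewing, at its upper stop, 39 degrees above level. About 0.2 N m; stays where it is left.
- lever_hinge (a point): Centre of the brew lever's hub on its hinge axis, which runs along the machine's y; 75 to the right of the brew head's axis, 228 above the worktop. The point's -x points along the lever.
- lever_end (a point): Middle of the thick end of the black lever grip (round, 19 across there, tapering to 12 at 46 closer to the hinge, lever 99 long in all); 87 from the hinge. At 0 it is 185 above the worktop, at 1.2 it is 283.
- mug: Cream mug, loose, 88 high, 88 across, standing on the drip tray's grille under the spouts, handle to its own -y reaching 59 from the origin. Origin on its underside; the middle of the cup is 14 along its own +y from the origin. z up. The holder's spouts end 14 above its rim.
- mug_mid (a point): Centre of the underside of the mug's round cup.
- spout_point (a point): Point on the drip tray's grille straight below the spouts (on the brew head's axis), 38 above the worktop.

How it is judged:
By the outcome, as a careful person would: the job done as asked, in the order asked, and still so for the second after the job is handed in, with the robot touching nothing.
It also fails if it takes over 56 s, if anything falls off the work surface, if the arm or the gripper's body presses on something with over 40 N, if the wrist force passes 120 N, or if a joint passes its speed limit or range.

## Robot

A 7-joint arm with a two-finger parallel gripper is mounted at the origin on a cart in front of the work surface, level with it; the furniture and walls round the work are solid. World frame = base frame: x ahead of the robot, y to its left, z up, the work surface at z = 0. Lengths are in m, angles in rad, forces in N, time in s.
With the tool pointing down it reaches from about 0.425 to 0.925 m from the base axis. Payload 6.8 kg.
Tool frame: the origin (TCP) lies between the finger pads; the fingertips stand r.tcp_to_tips ahead of it and the grasp point (between the pads) is the TCP (r.tcp_to_tips is the distance from the TCP to the fingertips, in m); z points along the fingers, y is the line along which they close (so a half turn about z gives the same grasp; the last joint's range is limited). The gripper opens to 85 mm and grips with 20 to 120 N. Pads are 22 mm wide; open, the fingers measure 114 mm over their backs; the gripper's body (76 mm by 85 mm) begins 54 mm behind the grasp point. The pads swing forward as they close: fully open they stand 13 mm farther back than shut.
Start: joints at [-1.43, 0.477, 0.022, 1.555, -0.011, 1.109, -0.083], TCP at [0.166, 0.654, 0.25] pointing down, gripper open.
Joint ranges: [-2.96, 2.96], [-0.34, 2.1], [-1.41, 1.46], [0.24, 2.44], [-1.37, 4.51], [0.17, 1.92], [-2.96, 2.96]. Speed limits (rad/s): [2.39, 2.39, 3.14, 3.14, 3.14, 3.14, 3.14].

## Interface

Orientations are given as a rotation vector (axis times angle).
In Python, from bench import r gives the robot as it stands.
- The arm moves only by the tool servo_tool, never from a script. Its argument "commands" is a list of rows, each a list of 2 entries, a list of its own where there are three numbers: the shift along the tool's x, y, z normalised to -1 to 1, where 1 is 250 mm, then the turn, a rotation vector about the tool's x, y, z normalised to -1 to 1, where 1 is 90 degrees. In form: [[[dx, dy, dz], [ax, ay, az]], ...]. A call has 1 to 20 rows; each row is the pose to reach, as a shift and turn from the pose commanded when the call began, along the tool's axes at that moment; what a row does not reach only later rows make up. A row lasts 1/10 s, in which the tool goes at most 50 mm and 8.59 degrees, less where a joint would pass 70% of its speed; a pose out of reach is approached as far as the arm can. A call with a number of a shift or a turn outside -1 to 1 is refused whole. A call with a gripper value outside its range is refused whole. "claw" is the closure, from 0 (fully open) to 1 (shut), set as the call begins (left out, the last holds). The fingers move at their own pace and stop on an object; "squeeze" is the grip in N (left out, the last holds). Time passes only in rows, so rows that repeat a pose let the fingers close. It gives the time, the measured TCP pose, the force, the opening and the grip force at its end, in the units of the state.
- r.get_obs(): the state, without advancing time (a new reading comes with each control period).
- r.grab_frame(name): name is "scene" or "top" or "wrist"; returns (picture, depth): 384x512x3 uint8, red, green, blue; 384x512 float32, m along the optical axis (not along the pixel's ray), 0 where there is no reading.
- r.camera_model(name): a dict with "fx", "fy", "cx", "cy" (pixels), "extrinsics" (4x4, takes a point from camera to world coordinates); the wrist camera has in their place "hand_eye" (4x4, takes a point from camera to tool coordinates, whose origin is the TCP and whose axes are the flange's). Camera axes: x right, y down, z forward; pixel columns grow to the right and rows downward; lengths in m; the calibration is good to about 2 mm. A picture is of the moment at which its call begins: read the wrist's pose just before it. camera_model takes no time and is no camera call.
- r.hand_in(): hands the job in; it is judged then, once.
Trained networks look in the newest picture that a camera, given by its name, has taken for a name from the list of things; names that differ only in an ending like _2 or _b are one class to them, and where a whole thing is asked for, a point or a joint stands for the part that bears it (a point fixed in the world has none). Each returns a list of dicts, best first, with "confidence" (0 to 1); they miss things now and then, are a little off and sometimes report something else, mostly with a low value. They report only what shows in the picture. A call takes as long as a camera call.
- r.boxes_of(camera, target): "uv" ([column, row] in pixels, amid what is visible of it).
- r.mark_of(camera, target): "uv" ([column, row] in pixels: a listed point, or the origin of a listed thing).
The state is a dict: "clock": time; "joints": joint angles; "qvel": joint speeds; "tau": joint torques, N m; "tcp_pos": TCP position; "orientation": TCP orientation; "contact_force": force on the tool from outside, world axes, zero at the start; "moment": the same for the moment, N m; "grip_width": finger opening in m; "gripper_force": force on a finger pad.
Only numpy, scipy, OpenCV 4.12 (cv2) and the standard library are available. Lean on these libraries where they do the work, as an engineer would, in place of code of your own. Each camera call takes 0.05 s, during which the arm holds its last target. There are 200 camera calls.

## Working session

There is one attempt and no reset: what is moved stays moved. The work goes in short steps, Python scripts to look and compute and a tool call to move; the robot and the scene stay as the last step left them, time stands still between calls to the robot, and variables do not carry over. Pictures are saved under pics/ and viewed, at most 10 in all, crops included, and the job is handed in when it is done.

Besides the shell and the picture viewer there is one more tool, called by a JSON object that holds its "api" and its "payload", one argument or row to a line. servo_tool: Moves the arm, as the interface text tells. Scaled input: -1 to 1 covers 250 mm each way for a shift and 90 degrees each way for a turn. Its arguments: {"type":"object","properties":{"commands":{"type":"array"},"claw":{"type":"number"},"squeeze":{"type":"number"}},"required":["commands"]}

```bash
ls; mkdir -p pics
cat > h.py <<'E'
import numpy as np, cv2
from bench import r
from scipy.spatial.transform import Rotation as R
def grab(cam,save=None):
    o=r.get_obs(); im,d=r.grab_frame(cam); m=r.camera_model(cam)
    if 'extrinsics' in m: T=np.array(m['extrinsics'])
    else:
        W=np.eye(4); W[:3,:3]=R.from_rotvec(o['orientation']).as_matrix(); W[:3,3]=o['tcp_pos']; T=W@np.array(m['hand_eye'])
    if save: cv2.imwrite('pics/'+save,im[:,:,::-1])
    return im,d,m,T
def p3(uv,d,m,T,k=1):
    u,v=int(round(uv[0])),int(round(uv[1])); w=d[max(0,v-k):v+k+1,max(0,u-k):u+k+1]; w=w[w>0]
    if not len(w): return None
    z=np.median(w); return (T@[ (uv[0]-m['cx'])/m['fx']*z,(uv[1]-m['cy'])/m['fy']*z,z,1])[:3]
def ray_z(uv,m,T,z):
    d=T[:3,:3]@[(uv[0]-m['cx'])/m['fx'],(uv[1]-m['cy'])/m['fy'],1]; c=T[:3,3]
    return c+d*(z-c[2])/d[2]
E
python3 - <<'E'
from h import *
np.set_printoptions(precision=4,suppress=True)
o=r.get_obs(); print(o['clock'],o['tcp_pos'],o['orientation'],r.tcp_to_tips)
zs=dict(holder_axis=.183,holder_grip=.183,tap_axis=.27,tap_grip=.27,lever_hinge=.228,lever_end=.185,mug_mid=.038,spout_point=.038,espresso_machine=0)
for c in ['scene','top']:
    im,d,m,T=grab(c,c+'0.png'); print(c,T[:3,3],T[:3,2])
    for t,z in zs.items():
        for q in r.mark_of(c,t)[:2]:
            print(t,np.round(q['uv'],1),round(q['confidence'],2),'ray',ray_z(q['uv'],m,T,z),'dep',p3(q['uv'],d,m,T))
E
```

```text
pics
0.0 [0.1661 0.6537 0.2493] [-0.3898 -3.1172  0.0028] 0.019
scene [ 0.0978 -0.3499  0.7348] [ 0.5085  0.5342 -0.6754]
holder_axis [279.1 192.5] 0.81 ray [0.5578 0.0439 0.183 ] dep [0.5245 0.0154 0.2229]
holder_grip [230.5 194.7] 0.94 ray [0.4685 0.1121 0.183 ] dep [0.4599 0.1014 0.1957]
tap_axis [265.4 135.6] 0.48 ray [0.6032 0.1422 0.27  ] dep [0.6025 0.1415 0.2706]
tap_grip [240.7 140. ] 0.64 ray [0.5469 0.1664 0.27  ] dep [0.5463 0.1656 0.2707]
lever_hinge [305.4 197.3] 0.78 ray [ 0.5512 -0.0351  0.228 ] dep [ 0.5418 -0.0417  0.2385]
lever_end [276.3 229. ] 0.61 ray [ 0.4716 -0.0319  0.185 ] dep [ 0.4688 -0.0344  0.1892]
mug_mid [280.6 234.5] 0.95 ray [0.5665 0.0324 0.038 ] dep [0.528  0.001  0.0952]
spout_point [277.5 234.5] 0.78 ray [0.5605 0.0377 0.038 ] dep [0.5235 0.0068 0.0936]
spout_point [240.5 141.4] 0.21 ray [0.765  0.4182 0.038 ] dep [0.5458 0.1658 0.267 ]
top [ 0.257  -0.0087  0.9706] [ 0.3279  0.0985 -0.9395]
holder_axis [276.9 186.7] 0.92 ray [0.5459 0.0361 0.183 ] dep [0.5254 0.0329 0.2389]
holder_grip [233.3 213.9] 0.96 ray [0.4581 0.1063 0.183 ] dep [0.4551 0.
[... 172 characters left out ...]
1444 0.2721]
tap_grip [212.8 150.2] 0.77 ray [0.5487 0.1766 0.27  ] dep [0.5459 0.1748 0.2767]
lever_hinge [311.8 189.5] 0.69 ray [ 0.5458 -0.0365  0.228 ] dep [ 0.5416 -0.0361  0.2388]
lever_end [296.5 224.4] 0.86 ray [ 0.4771 -0.028   0.185 ] dep [ 0.4743 -0.0277  0.195 ]
mug_mid [277.1 202.6] 0.75 ray [0.5579 0.0312 0.038 ] dep [0.5556 0.0309 0.0452]
mug_mid [212.  147.4] 0.64 ray [0.6524 0.2428 0.038 ] dep [0.668  0.2528 0.0011]
spout_point [275.  201.7] 0.72 ray [0.5586 0.037  0.038 ] dep [0.5564 0.0367 0.0448]
espresso_machine [271.2 207.7] 0.6 ray [0.5519 0.0435 0.    ] dep [0.5188 0.0377 0.109 ]
espresso_machine [281.7 200.9] 0.47 ray [0.5785 0.0226 0.    ] dep [0.5636 0.0211 0.0451]
```

View pics/scene0.png

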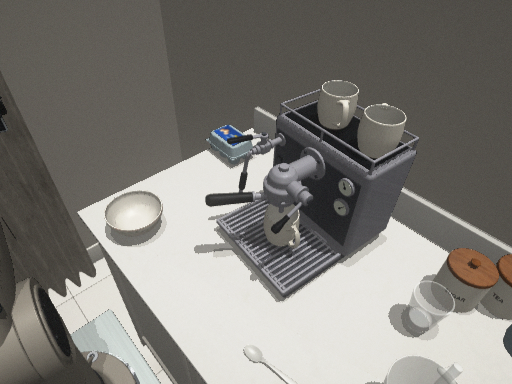

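View pics/top0.png

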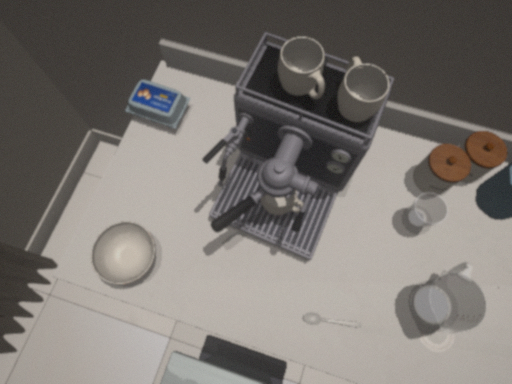

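The scene view shows the machine with the holder handle at about (230,197), the tap handle at (240,139), the lever at (285,218) and the mug at (282,230) below the spouts. The top view agrees: holder handle (233,213), tap handle (215,150). Next I'll get the machine's yaw from depth.

Run:
```python
from h import *
np.set_printoptions(precision=4,suppress=True)
def cloud(d,m,T):
    v,u=np.mgrid[0:384,0:512]; P=np.stack([(u-m['cx'])/m['fx']*d,(v-m['cy'])/m['fy']*d,d],-1)
    return P@T[:3,:3].T+T[:3,3]
for c in ['scene','top']:
    im,d,m,T=grab(c); P=cloud(d,m,T); ok=d>0
    np.save(c+'.npy',P)
    dx=P[:,4:]-P[:,:-4]; dy=P[4:]-P[:-4]
    n=np.cross(dx[2:-2],dy[:,2:-2]); n/=np.linalg.norm(n,axis=-1,keepdims=True)+1e-12
    C=P[2:-2,2:-2]; 
    s=(abs(n[...,2])<.1)&(C[...,2]>.03)&(C[...,2]<.285)&(C[...,0]>.5)&(C[...,0]<.95)&(abs(C[...,1])<.3)
    a=np.degrees(np.arctan2(n[s][:,1],n[s][:,0]))%180; h,_=np.histogram(a,36,(0,180)); print(c,s.sum(),h)
    for k in np.argsort(h)[::-1][:2]:
        lo=5*k-3;b=(a>lo)&(a<lo+11); med=np.median(a[b]); nn=np.array([np.cos(np.radians(med)),np.sin(np.radians(med))]); q=C[s][b][:,:2]@nn
        print(' ang',med,'off hist',np.histogram(q,20)[0],np.round([q.min(),np.median(q),q.max()],4))
    # tray grille top: points z .03-.045 -> minAreaRect
    t=(P[...,2]>.033)&(P[...,2]<.043)&ok&(P[...,0]>.35)&(P[...,0]<.75)&(abs(P[...,1]-.03)<.22)
    rect=cv2.minAreaRect((P[t][:,:2]*1000).astype(np.float32)); print(' tray',t.sum(),rect)
```

```text
scene 9001 [ 852  589  396  290  188  112   92   52   37   52   57   68   48   41
   68  240  964  667   39    7    6    9    9    5   17    9   61  179
   98   53   70  141  349  800 1186 1150]
 ang 172.8870839052666 off hist [ 591  427   18   58    0    0    0    0    0    0    0    0    0 1300
    6    5    0    0    5   45] [-0.9328 -0.6453 -0.505 ]
 ang 175.82667356695657 off hist [623 207  48   0   0   0   0   0   0   0   0   0   0 962   5   2   0   0
   5  33] [-0.922  -0.6497 -0.5097]
 tray 3199 ((608.6871948242188, 26.630081176757812), (289.2154846191406, 304.08087158203125), 84.34564208984375)
top 9346 [1485  959  537  256  112   47   36   25   15   18   16   34  127   66
   15   11   15   14   30   47   78  205  142   43   22   17    8   11
   31   48   56  102  338  975 1566 1839]
 ang 176.13905818819654 off hist [ 780  704  122    3    0    0    0    0    0    0    0    0    0 1174
   18    0    0    0    4   17] [-0.9188 -0.8795 -0.5118]
 ang 173.35861960436398 off hist [ 656  438  326  266   47    0    0    0    0    0    0    0    0 1540
    9    0    0    0    1   20] [-0.9289 -0.8577 -0.5068]
 tray 2899 ((556.11328125, 40.07106018066406), (286.4035339355469, 197.4510955810547), 83.91778564453125)
```

{"api": "servo_tool", "payload": {
  "commands": [
    [[0,0,-0.2],[0,0,-0.09]],
    [[0,0,-0.4],[0,0,-0.09]],
    [[0,0,-0.4],[0,0,-0.09]]
  ],
  "claw": 1,
  "squeeze": 40
}}

```text
clock: 1.4
tcp_pos: [0.167, 0.6574, 0.359]
orientation: [0.169, 3.135, 0.021]
contact_force: [-0.3, 0.5, -0.5]
grip_width: 0.0439
gripper_force: 0.0
```

```bash
cat >> h.py <<'E'
O=np.array([.559,.040,0]); YAW=np.radians(-6.1); RM=R.from_euler('z',YAW).as_matrix()
def mm(p): return np.round((np.asarray(p)-O)@RM*1000,1)   # world -> machine mm
def st():
    o=r.get_obs(); M=R.from_rotvec(o['orientation']).as_matrix()
    print('t',o['clock'],'tcp_m',mm(o['tcp_pos']),'F_m',np.round(np.array(o['contact_force'])@RM,1),'w',o['grip_width'],'toolx_deg',np.degrees(np.arctan2(M[1,0],M[0,0])).round(2),'zz',M[:,2].round(3),'q',np.round(o['joints'],2))
E
python3 - <<'E'
from h import *
st()
# refine yaw/origin: front plane from saved clouds
for c in ['scene','top']:
    P=np.load(c+'.npy').reshape(-1,3); Q=(P-O)@RM
    s=(abs(Q[:,0]-.095)<.012)&(Q[:,2]>.06)&(Q[:,2]<.27)&(abs(Q[:,1])<.13); X=Q[s]
    for _ in range(3):
        A=np.c_[X[:,1],np.ones(len(X))]; k=np.linalg.lstsq(A,X[:,0],rcond=None)[0]; X=X[abs(X[:,0]-A@k)<.004]
    s2=(abs(Q[:,2]-.038)<.006)&(Q[:,0]>-.12)&(Q[:,0]<.09)&(abs(Q[:,1])<.17)
    print(c,len(X),'slope deg',np.degrees(np.arctan(k[0])),'x at y0',k[1],'tray y/x ranges',np.percentile(Q[s2],[.5,99.5],axis=0).round(3)[:,:2].tolist())
E
```

```text
t 1.4 tcp_m [-455.3  572.2  359. ] F_m [-0.3  0.5 -0.5] w 0.04392504775626827 toolx_deg 173.82 zz [ 0.002  0.014 -1.   ] q [-1.41  0.41 -0.    1.42  0.    1.3   0.05]
scene 3085 slope deg -0.278572753132496 x at y0 0.09166025048417246 tray y/x ranges [[-0.101, -0.141], [0.089, 0.134]]
top 3054 slope deg -0.24866934839643115 x at y0 0.09074596046036187 tray y/x ranges [[-0.101, -0.139], [0.089, 0.137]]
```

{"api": "servo_tool", "payload": {
  "commands": [
    [[-0.12,-0.14,0],[0,0,0]],
    [[-0.24,-0.28,0],[0,0,0]],
    [[-0.36,-0.42,0],[0,0,0]],
    [[-0.48,-0.56,0],[0,0,0]],
    [[-0.6,-0.7,0],[0,0,0]],
    [[-0.72,-0.84,0],[0,0,0]],
    [[-0.84,-0.98,0],[0,0,0]],
    [[-0.84,-0.98,0],[0,0,0]]
  ]
}}

```text
clock: 2.2
tcp_pos: [0.3535, 0.382, 0.3508]
orientation: [0.186, 3.134, -0.002]
contact_force: [-0.0, 0.1, -0.2]
grip_width: -0.0002
gripper_force: 0.0
```

```bash
sed -i 's/^O=.*/O=np.array([.556,.0385,0]); YAW=np.radians(-5.9); RM=R.from_euler("z",YAW).as_matrix()/' h.py
python3 - <<'E'
from h import *
st()
E
```

```text
t 2.2 tcp_m [-236.7  320.8  350.8] F_m [-0.   0.1 -0.2] w -0.0002408582377610337 toolx_deg 173.21 zz [ 0.002 -0.001 -1.   ] q [-1.06  0.13  0.13  1.8  -0.02  1.21  0.53]
```

{"api": "servo_tool", "payload": {
  "commands": [
    [[-0.12,-0.14,0],[0,0,0]],
    [[-0.24,-0.28,0],[0,0,0]],
    [[-0.36,-0.42,0],[0,0,0]],
    [[-0.48,-0.56,0],[0,0,0]],
    [[-0.6,-0.7,0],[0,0,0]],
    [[-0.72,-0.84,0],[0,0,0]],
    [[-0.81,-0.93,0],[0,0,0]],
    [[-0.81,-0.93,0],[0,0,0]],
    [[-0.81,-0.93,0],[0,0,0]]
  ]
}}

```text
clock: 3.1
tcp_pos: [0.5253, 0.1353, 0.3502]
orientation: [-0.171, -3.137, -0.0]
contact_force: [-0.1, 0.4, -0.6]
grip_width: -0.0
gripper_force: 0.0
```

Run:
```python
from h import *
st()
for c in ['wrist','scene','top']:
    im,d,m,T=grab(c,c+'1.png')
    for t,z in dict(tap_axis=.27,tap_grip=.27).items():
        for q in r.mark_of(c,t)[:2]: print(c,t,np.round(q['uv']),round(q['confidence'],2),mm(ray_z(q['uv'],m,T,z)))
```

```text
t 3.1 tcp_m [-40.5  93.1 350.2] F_m [-0.2  0.4 -0.6] w -2.9628681181276626e-05 toolx_deg 173.76 zz [-0.  0. -1.] q [-0.69  0.17  0.37  1.77 -0.07  1.22  1.17]
wrist tap_axis [301. 231.] 0.34 [-24.8 129.6 270. ]
wrist tap_grip [304. 235.] 0.95 [-21.4 132.  270. ]
scene tap_axis [264. 135.] 0.53 [ 35.4 113.8 270. ]
scene tap_grip [239. 138.] 0.73 [-19.5 137.  270. ]
scene tap_grip [283. 240.] 0.56 [-135.2 -158.4  270. ]
```

View pics/wrist1.png

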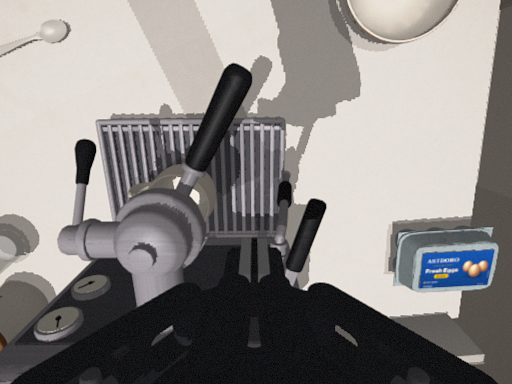

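The wrist view shows the tap's sleeve from (320,203) to (292,270), the holder's handle at (222,115) and the brew lever at (85,165). The closed fingers are on the brew-head side of the tap handle, so I can lower them.

{"api": "servo_tool", "payload": {
  "commands": [
    [[0,0,0.15],[0,0,0]],
    [[0,0,0.3],[0,0,0]],
    [[0,0,0.3],[0,0,0]],
    [[0,0,0.3],[0,0,0]]
  ]
}}

```text
clock: 3.95
tcp_pos: [0.5252, 0.1353, 0.2758]
orientation: [-0.169, -3.136, 0.001]
contact_force: [0.8, 0.7, 0.4]
grip_width: 0.0003
gripper_force: 0.0
```

Run:
```python
from h import *
st()
P0=mm(r.get_obs()['tcp_pos'])
S=np.array([35,115])
for f in [155,140,125,110,95,86]:
    a=np.radians(f); u=np.array([np.cos(a),np.sin(a)]); n=np.array([np.sin(a),-np.cos(a)]); d=7+11*abs(n[0])+14.5*abs(n[1])
    c=S+60*u-d*n; print(f,c.round(),np.round([-(c[0]-P0[0])/250,(c[1]-P0[1])/250],3))
```

```text
t 3.95 tcp_m [-40.6  93.1 275.8] F_m [0.8 0.8 0.4] w 0.000250854467255666 toolx_deg 173.85 zz [-0.001 -0.    -1.   ] q [-0.67  0.24  0.36  1.86 -0.1   1.06  1.19]
155 [-30. 118.] [-0.043  0.099]
140 [-27. 134.] [-0.054  0.165]
125 [-19. 150.] [-0.085  0.228]
110 [ -6. 164.] [-0.137  0.283]
95 [ 11. 173.] [-0.205  0.32 ]
86 [ 20. 176.] [-0.243  0.332]
```

{"api": "servo_tool", "payload": {
  "commands": [
    [[-0.03,0.05,0],[0,0,0]],
    [[-0.043,0.099,0],[0,0,0]],
    [[-0.048,0.13,0],[0,0,0]],
    [[-0.054,0.165,0],[0,0,0]],
    [[-0.07,0.2,0],[0,0,0]],
    [[-0.085,0.228,0],[0,0,0]],
    [[-0.11,0.256,0],[0,0,0]],
    [[-0.137,0.283,0],[0,0,0]],
    [[-0.17,0.3,0],[0,0,0]],
    [[-0.205,0.32,0],[0,0,0]],
    [[-0.205,0.32,0],[0,0,0]],
    [[-0.205,0.32,0],[0,0,0]]
  ]
}}

```text
clock: 5.15
tcp_pos: [0.5853, 0.2099, 0.2754]
orientation: [0.168, 3.136, 0.002]
contact_force: [-0.0, 1.1, -0.3]
grip_width: -0.0001
gripper_force: 0.0
```

Run:
```python
from h import *
st()
for c in ['wrist','scene','top']:
    im,d,m,T=grab(c,c+'2.png')
    for t,z in dict(tap_axis=.27,tap_grip=.27).items():
        for q in r.mark_of(c,t)[:2]: print(c,t,np.round(q['uv']),round(q['confidence'],2),mm(ray_z(q['uv'],m,T,z)))
```

```text
t 5.15 tcp_m [ 11.5 173.5 275.4] F_m [-0.1  1.1 -0.3] w -0.0001103907174729112 toolx_deg 173.85 zz [ 0.001  0.001 -1.   ] q [-0.7   0.38  0.34  1.68 -0.14  1.11  1.14]
wrist tap_axis [142. 308.] 0.66 [ 37.1 113.9 270. ]
wrist tap_axis [ 98. 164.] 0.32 [-41.4 103.6 270. ]
scene tap_axis [265. 136.] 0.68 [ 33.1 107.1 270. ]
scene tap_grip [246. 124.] 0.52 [ 28.8 174.3 270. ]
top tap_axis [235. 131.] 0.41 [ 35.9 113.5 270. ]
```

{"api": "servo_tool", "payload": {
  "commands": [
    [[-0.015,0.005,0],[0,0,0]],
    [[-0.03,0.008,0],[0,0,0]],
    [[-0.04,0.008,0],[0,0,0]],
    [[-0.04,0.008,0],[0,0,0]]
  ]
}}

```text
clock: 6.0
tcp_pos: [0.5929, 0.2103, 0.275]
orientation: [-0.168, -3.132, 0.001]
contact_force: [-9.1, -1.8, 5.3]
grip_width: -0.0001
gripper_force: 4.8
```

{"api": "servo_tool", "payload": {
  "commands": [
    [[-0.01,0,0],[0,0,0]],
    [[-0.016,0,0],[0,0,0]],
    [[-0.016,0,0],[0,0,0]]
  ]
}}

```text
clock: 6.3
tcp_pos: [0.5933, 0.2104, 0.2748]
orientation: [-0.166, -3.124, 0.002]
contact_force: [-22.5, -2.4, 12.5]
grip_width: 0.0
gripper_force: 11.3
```

{"api": "servo_tool", "payload": {
  "commands": [
    [[0.08,0,0],[0,0,0]],
    [[0.2,0,-0.1],[0,0,0]],
    [[0.34,-0.1,-0.1],[0,0,0]],
    [[0.42,-0.26,-0.1],[0,0,0]],
    [[0.42,-0.28,-0.1],[0,0,0]],
    [[0.42,-0.28,-0.1],[0,0,0]]
  ]
}}

```text
clock: 6.9
tcp_pos: [0.4873, 0.1504, 0.3009]
orientation: [0.172, 3.135, 0.002]
contact_force: [0.0, 0.5, -0.1]
grip_width: -0.0001
gripper_force: 0.0
```

Run:
```python
from h import *
st()
for c in ['wrist','scene','top']:
    im,d,m,T=grab(c,c+'3.png')
    for t,z in dict(tap_axis=.27,tap_grip=.27,holder_grip=.183,holder_axis=.183).items():
        for q in r.mark_of(c,t)[:2]: print(c,t,np.round(q['uv']),round(q['confidence'],2),mm(ray_z(q['uv'],m,T,z)))
```

```text
t 6.9 tcp_m [-79.8 104.2 300.9] F_m [-0.   0.5 -0.1] w -5.067396880785513e-05 toolx_deg 173.71 zz [ 0.001  0.001 -1.   ] q [-0.74  0.15  0.36  1.9  -0.06  1.1   1.1 ]
wrist holder_grip [199. 174.] 0.77 [-100.2   57.6  183. ]
scene tap_axis [263. 133.] 0.69 [ 39.7 121.2 270. ]
scene tap_grip [249. 120.] 0.71 [ 45.1 184.1 270. ]
scene holder_grip [228. 196.] 0.64 [-101.9   62.4  183. ]
scene holder_axis [282. 194.] 0.64 [  4.3  -0.8 183. ]
scene holder_axis [305. 197.] 0.37 [ 40.5 -40.9 183. ]
top tap_axis [312. 190.] 0.71 [-19.5 -76.9 270. ]
top tap_axis [282. 202.] 0.65 [-65.8 -33.8 270. ]
top holder_grip [232. 212.] 0.68 [-102.5   62.5  183. ]
top holder_axis [276. 183.] 0.55 [ -2.4   0.6 183. ]
```

View pics/wrist3.png

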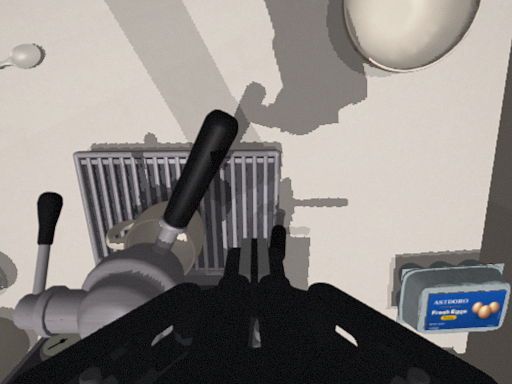

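The wrist view shows the holder's handle at (200,170), with the closed fingers at (253,265) on its +y side and clear of it. I'll lower them and then sweep the handle home.

{"api": "servo_tool", "payload": {
  "commands": [
    [[0,0,0.15],[0,0,0]],
    [[0,0,0.32],[0,0,0]],
    [[0,0,0.49],[0,0,0]],
    [[0,0,0.49],[0,0,0]],
    [[0,0,0.49],[0,0,0]]
  ]
}}

```text
clock: 8.15
tcp_pos: [0.487, 0.1513, 0.1783]
orientation: [-0.169, -3.136, 0.001]
contact_force: [1.3, -0.1, 0.8]
grip_width: 0.0002
gripper_force: 0.0
```

Run:
```python
from h import *
st()
P0=mm(r.get_obs()['tcp_pos'])
for f in [147,155,163,171,178,182]:
    a=np.radians(f); u=np.array([np.cos(a),np.sin(a)]); n=np.array([np.sin(a),-np.cos(a)]); d=13+11*abs(n[0])+14.5*abs(n[1])
    c=120*u+d*n; print(f,c.round(),np.round([-(c[0]-P0[0])/250,(c[1]-P0[1])/250],3))
```

```text
t 8.15 tcp_m [-80.2 105.1 178.3] F_m [1.3 0.1 0.8] w 0.00016016640378058319 toolx_deg 173.83 zz [-0.001 -0.001 -1.   ] q [-0.71  0.3   0.34  2.03 -0.13  0.83  1.17]
147 [-84.  91.] [ 0.014 -0.054]
155 [-96.  79.] [ 0.062 -0.106]
163 [-106.   64.] [ 0.103 -0.165]
171 [-114.   47.] [ 0.135 -0.231]
178 [-119.   32.] [ 0.155 -0.292]
182 [-121.   24.] [ 0.163 -0.326]
```

{"api": "servo_tool", "payload": {
  "commands": [
    [[0.014,-0.054,0],[0,0,0]],
    [[0.04,-0.08,0],[0,0,0]],
    [[0.062,-0.106,0],[0,0,0]],
    [[0.083,-0.136,0],[0,0,0]],
    [[0.103,-0.165,0],[0,0,0]],
    [[0.12,-0.198,0],[0,0,0]],
    [[0.135,-0.231,0],[0,0,0]],
    [[0.145,-0.262,0],[0,0,0]],
    [[0.155,-0.285,0],[0,0,0]],
    [[0.155,-0.285,0],[0,0,0]]
  ]
}}

```text
clock: 9.15
tcp_pos: [0.4406, 0.0843, 0.1785]
orientation: [0.17, 3.136, 0.001]
contact_force: [0.6, 1.0, 1.2]
grip_width: 0.0003
gripper_force: 0.5
```

Run:
```python
from h import *
st()
```

```text
t 9.15 tcp_m [-119.5   33.7  178.5] F_m [0.5 1.  1.2] w 0.00029106439786915267 toolx_deg 173.79 zz [ 0.001  0.001 -1.   ] q [-0.65  0.2   0.37  2.17 -0.1   0.79  1.24]
```

{"api": "servo_tool", "payload": {
  "commands": [
    [[0.002,-0.015,0],[0,0,0]],
    [[0.005,-0.03,0],[0,0,0]],
    [[0.005,-0.03,0],[0,0,0]]
  ]
}}

```text
clock: 9.45
tcp_pos: [0.4387, 0.0776, 0.1779]
orientation: [0.169, 3.137, 0.001]
contact_force: [1.8, 3.7, 2.6]
grip_width: 0.0002
gripper_force: 1.9
```

{"api": "servo_tool", "payload": {
  "commands": [
    [[0,-0.01,0],[0,0,0]],
    [[0,-0.02,0],[0,0,0]],
    [[0,-0.02,0],[0,0,0]]
  ]
}}

```text
clock: 9.75
tcp_pos: [0.4387, 0.0772, 0.1781]
orientation: [0.163, 3.136, 0.008]
contact_force: [2.5, 18.3, -0.7]
grip_width: 0.0001
gripper_force: 9.2
```

Holder is at its stop. Next, retreat, rise and move over to the brew lever.

{"api": "servo_tool", "payload": {
  "commands": [
    [[0,0.12,0],[0,0,0]],
    [[0,0.12,-0.2],[0,0,0]],
    [[0,0.12,-0.4],[0,0,0]],
    [[0,0.12,-0.6],[0,0,0]],
    [[0,0.0,-0.62],[0,0,0]],
    [[-0.05,-0.2,-0.62],[0,0,0]],
    [[-0.12,-0.4,-0.62],[0,0,0]],
    [[-0.14,-0.41,-0.62],[0,0,0]],
    [[-0.14,-0.41,-0.62],[0,0,0]]
  ]
}}

```text
clock: 10.65
tcp_pos: [0.4612, -0.0354, 0.332]
orientation: [-0.176, -3.134, 0.002]
contact_force: [0.5, 0.6, -0.1]
grip_width: -0.0
gripper_force: 0.0
```

Run:
```python
from h import *
st()
for c in ['wrist','scene','top']:
    im,d,m,T=grab(c,c+'4.png')
    for t,z in dict(tap_axis=.27,tap_grip=.27,holder_grip=.183,lever_end=.185,lever_hinge=.228,mug_mid=.038).items():
        for q in r.mark_of(c,t)[:1]: 
            p=p3(q['uv'],d,m,T); print(c,t,np.round(q['uv']),round(q['confidence'],2),mm(ray_z(q['uv'],m,T,z)),None if p is None else mm(p))
```

```text
t 10.65 tcp_m [-86.7 -83.3 332. ] F_m [ 0.4  0.6 -0.1] w -4.173789426833833e-05 toolx_deg 173.57 zz [-0.002 -0.001 -1.   ] q [-0.57  0.03  0.53  1.96 -0.01  1.16  1.42]
wrist tap_axis [498. 360.] 0.65 [ 37.5 116.8 270. ] [ 32.6 112.1 274.4]
wrist holder_grip [340. 156.] 0.95 [-116.5   -1.8  183. ] [-118.5   -5.   194.1]
wrist lever_end [265. 200.] 0.94 [-73.6 -72.5 185. ] [-76.3 -72.8 193.1]
wrist mug_mid [303. 217.] 0.56 [ 4.5 -8.1 38. ] [-30.7 -23.5 124.2]
scene tap_axis [267. 133.] 0.39 [ 46.1 114.7 270. ] [-98.7 -57.1 415.7]
scene tap_grip [272. 244.] 0.6 [-155.9 -154.2  270. ] [-27.3 -16.1  40.1]
scene holder_grip [240. 217.] 0.56 [-117.4   -4.8  183. ] [-121.2  -10.4  190.1]
scene lever_end [277. 230.] 0.88 [-78.6 -82.4 185. ] [-79.4 -83.3 186.3]
scene lever_hinge [282. 240.] 0.71 [-111.4 -133.9  228. ] [-18.5 -42.6  73.5]
top tap_axis [236. 131.] 0.88 [ 36.9 111.2 270. ] [ 35.2 110.2 273.6]
top holder_grip [254. 232.] 0.96 [-122.1    1.9  183. ] [-124.9    0.6  196.2]
top lever_end [254. 230.] 0.73 [-119.8    2.4  185. ] [-122.     1.4  195.2]
top mug_mid [234. 130.] 0.65 [147.2 180.9  38. ] [ 34.8 114.8 276.4]
```

View pics/wrist4.png

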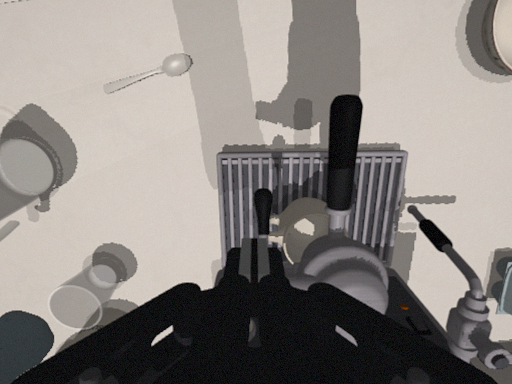

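View pics/scene4.png

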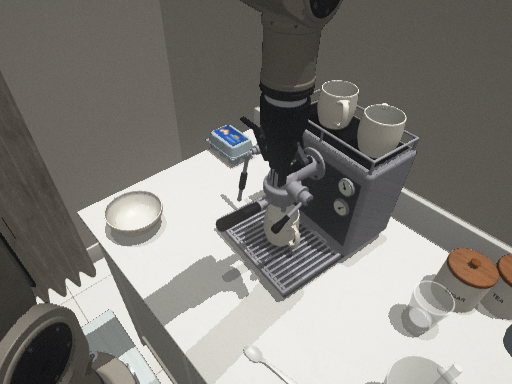

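The wrist view shows the holder's handle straight out at (342,150), the lever's end at (264,205), the wand with its black grip at (435,235), and the tap stem at (498,360). The scene view agrees for the holder. The tap handle isn't in view, so I'll check it in a top crop before touching the lever.

Run:
```python
import cv2,numpy as np
a=cv2.imread('pics/top4.png')[90:250,180:340]; b=cv2.imread('pics/scene3.png')[100:200,190:290]
cv2.imwrite('pics/c4.png',np.hstack([cv2.resize(a,(400,400),interpolation=2),cv2.resize(b,(400,400),interpolation=2)]))
```

```text
(no output)
```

View pics/c4.png

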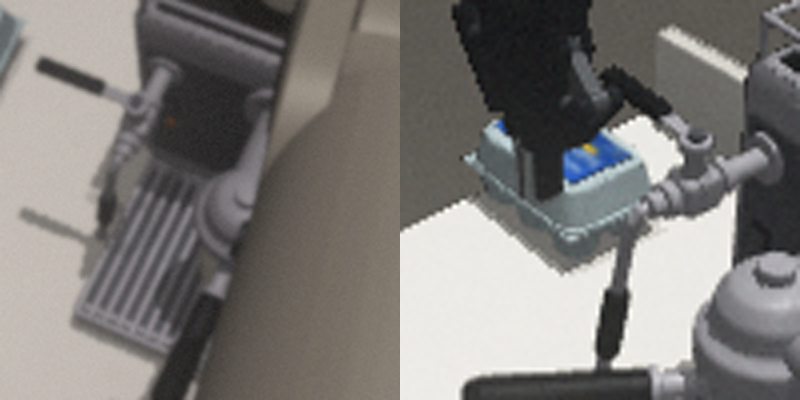

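The crop shows the tap handle (70,75) lying across its pipe, parallel to the case front, so it is shut. Moving on to the lever.

{"api": "servo_tool", "payload": {
  "commands": [
    [[-0.02,0.02,0.05],[0,0,0]],
    [[-0.04,0.037,0.15],[0,0,0]],
    [[-0.04,0.037,0.26],[0,0,0]],
    [[-0.04,0.037,0.26],[0,0,0]],
    [[-0.04,0.037,0.26],[0,0,0]],
    [[-0.04,0.037,0.26],[0,0,0]]
  ],
  "claw": 0.45,
  "squeeze": 20
}}

```text
clock: 12.3
tcp_pos: [0.4736, -0.0251, 0.2688]
orientation: [0.169, 3.136, 0.0]
contact_force: [0.4, 0.7, -0.4]
grip_width: 0.0467
gripper_force: 0.0
```

Run:
```python
from h import *
st()
im,d,m,T=grab('wrist','wrist5.png')
for t,z in dict(lever_end=.185,lever_hinge=.228).items():
    for q in r.mark_of('wrist',t)[:2]: 
        p=p3(q['uv'],d,m,T); print(t,np.round(q['uv']),round(q['confidence'],2),mm(ray_z(q['uv'],m,T,z)),None if p is None else mm(p))
```

```text
t 12.3 tcp_m [-75.4 -71.7 268.8] F_m [ 0.3  0.7 -0.4] w 0.04671851164728015 toolx_deg 173.83 zz [ 0.002  0.    -1.   ] q [-0.56  0.12  0.53  2.03 -0.07  1.01  1.47]
lever_end [251. 212.] 0.95 [-74.2 -74.1 185. ] [-77.4 -74.  193.3]
lever_hinge [251. 336.] 0.77 [  2.8 -73.9 228. ] [ -6.4 -73.7 237.6]
```

View pics/wrist5.png

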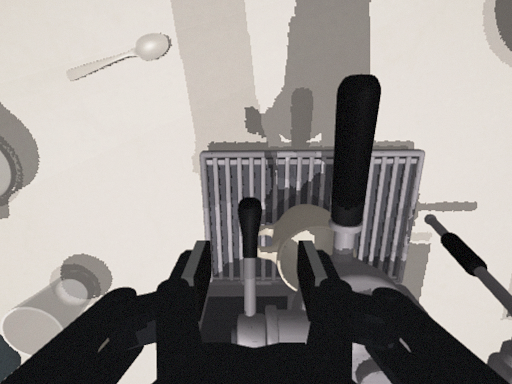

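The wrist view shows the lever's grip at (250,215), centred between the open fingers at (195,270) and (312,270). I'll descend and grip.

{"api": "servo_tool", "payload": {
  "commands": [
    [[0,-0.008,0.1],[0,0,0]],
    [[0,-0.008,0.22],[0,0,0]],
    [[0,-0.008,0.33],[0,0,0]],
    [[0,-0.008,0.33],[0,0,0]],
    [[0,-0.008,0.33],[0,0,0]]
  ]
}}

```text
clock: 12.95
tcp_pos: [0.473, -0.0272, 0.1861]
orientation: [0.169, 3.137, -0.0]
contact_force: [0.6, 0.1, -0.1]
grip_width: 0.0472
gripper_force: 0.0
```

{"api": "servo_tool", "payload": {
  "commands": [
    [[0,0,0],[0,0,0]],
    [[0,0,0],[0,0,0]],
    [[0,0,0],[0,0,0]],
    [[0,0,0],[0,0,0]],
    [[0,0,0],[0,0,0]],
    [[0,0,0],[0,0,0]]
  ],
  "claw": 1,
  "squeeze": 20
}}

```text
clock: 13.55
tcp_pos: [0.4739, -0.0282, 0.1863]
orientation: [0.17, 3.134, -0.001]
contact_force: [1.2, -5.1, 3.5]
grip_width: 0.0171
gripper_force: 19.6
```

Run:
```python
from h import *
st()
for t in [-20,-10,0,10,20,30,36,39]:
    a=np.radians(t); b=np.radians(-30); print(t,np.round([87*(np.cos(a)-np.cos(b))/250,-87*(np.sin(a)-np.sin(b))/250],3))
```

```text
t 13.55 tcp_m [-74.8 -74.7 186.3] F_m [ 1.7 -4.9  3.5] w 0.017069113965404524 toolx_deg 173.79 zz [ 0.003 -0.001 -1.   ] q [-0.52  0.24  0.52  2.12 -0.16  0.82  1.56]
-20 [ 0.026 -0.055]
-10 [ 0.041 -0.114]
0 [ 0.047 -0.174]
10 [ 0.041 -0.234]
20 [ 0.026 -0.293]
30 [ 0.    -0.348]
36 [-0.02  -0.379]
39 [-0.031 -0.393]
```

{"api": "servo_tool", "payload": {
  "commands": [
    [[0.013,-0.027,0],[0,0,0]],
    [[0.026,-0.055,0],[0,0,0]],
    [[0.034,-0.085,0],[0,0,0]]
  ]
}}

```text
clock: 13.85
tcp_pos: [0.4715, -0.0322, 0.1891]
orientation: [0.152, 3.12, 0.029]
contact_force: [20.4, 60.4, 3.5]
grip_width: 0.0172
gripper_force: 31.8
```

I put the lift in the sideways slot, so the lever was pushed in -y. I'll undo that now.

{"api": "servo_tool", "payload": {
  "commands": [
    [[-0.034,0.085,0],[0,0,0]],
    [[-0.034,0.085,0],[0,0,0]],
    [[-0.034,0.085,0],[0,0,0]]
  ]
}}

```text
clock: 14.15
tcp_pos: [0.4734, -0.0281, 0.1859]
orientation: [0.169, 3.135, -0.002]
contact_force: [1.9, -5.2, 0.7]
grip_width: 0.0169
gripper_force: 21.0
```

Run:
```python
from h import *
st()
```

```text
t 14.15 tcp_m [-75.3 -74.8 185.9] F_m [ 2.4 -5.   0.7] w 0.016903502374692316 toolx_deg 173.82 zz [ 0.002 -0.001 -1.   ] q [-0.52  0.24  0.52  2.12 -0.16  0.82  1.56]
```

Everything is back as it was. Now the lift, along -z of the tool.

{"api": "servo_tool", "payload": {
  "commands": [
    [[0.013,0,-0.027],[0,0,0]],
    [[0.026,0,-0.055],[0,0,0]],
    [[0.034,0,-0.085],[0,0,0]],
    [[0.041,0,-0.114],[0,0,0]],
    [[0.041,0,-0.114],[0,0,0]]
  ]
}}

```text
clock: 14.65
tcp_pos: [0.4629, -0.027, 0.2149]
orientation: [0.17, 3.135, -0.001]
contact_force: [0.4, -5.3, 1.5]
grip_width: 0.0172
gripper_force: 21.0
```

{"api": "servo_tool", "payload": {
  "commands": [
    [[0.004,0,-0.03],[0,0,0]],
    [[0.006,0,-0.06],[0,0,0]],
    [[0.004,0,-0.09],[0,0,0]],
    [[0,0,-0.12],[0,0,0]],
    [[-0.006,0,-0.15],[0,0,0]],
    [[-0.015,0,-0.179],[0,0,0]],
    [[-0.027,0,-0.207],[0,0,0]],
    [[-0.041,0,-0.234],[0,0,0]],
    [[-0.061,0,-0.265],[0,0,0]],
    [[-0.061,0,-0.265],[0,0,0]]
  ]
}}

```text
clock: 15.65
tcp_pos: [0.4769, -0.0285, 0.2807]
orientation: [-0.17, -3.135, 0.001]
contact_force: [-3.7, -4.9, 4.2]
grip_width: 0.0174
gripper_force: 21.0
```

{"api": "servo_tool", "payload": {
  "commands": [
    [[-0.01,0,-0.012],[0,0,0]],
    [[-0.018,0,-0.022],[0,0,0]],
    [[-0.018,0,-0.022],[0,0,0]]
  ]
}}

```text
clock: 15.95
tcp_pos: [0.4804, -0.0288, 0.2854]
orientation: [-0.17, -3.133, 0.001]
contact_force: [-5.8, -4.6, 3.0]
grip_width: 0.0169
gripper_force: 20.9
```

Run:
```python
from h import *
st()
```

```text
t 15.95 tcp_m [-68.3 -74.8 285.4] F_m [-5.3 -5.2  3. ] w 0.01685678612465658 toolx_deg 173.8 zz [-0.004 -0.    -1.   ] q [-0.56  0.12  0.54  1.99 -0.07  1.06  1.48]
```

{"api": "servo_tool", "payload": {
  "commands": [
    [[-0.01,0,-0.013],[0,0,0]],
    [[-0.02,0,-0.026],[0,0,0]],
    [[-0.02,0,-0.026],[0,0,0]]
  ],
  "squeeze": 40
}}

```text
clock: 16.25
tcp_pos: [0.4817, -0.0291, 0.2876]
orientation: [-0.169, -3.124, 0.004]
contact_force: [-4.2, -3.3, -20.8]
grip_width: 0.0159
gripper_force: 40.7
```

Run:
```python
from h import *
st()
for c in ['scene','wrist']:
    im,d,m,T=grab(c,c+'6.png')
    for t,z in dict(lever_end=.283,lever_hinge=.228).items():
      for q in r.mark_of(c,t)[:1]: 
        p=p3(q['uv'],d,m,T); print(c,t,np.round(q['uv']),round(q['confidence'],2),mm(ray_z(q['uv'],m,T,z)),None if p is None else mm(p))
```

```text
t 16.25 tcp_m [-66.9 -74.9 287.6] F_m [ -3.8  -3.7 -20.8] w 0.01588359246755924 toolx_deg 173.82 zz [-0.013 -0.002 -1.   ] q [-0.56  0.12  0.54  1.98 -0.07  1.07  1.48]
scene lever_end [308. 198.] 0.54 [ -39.7 -117.5  283. ] [ -0.7 -84.8 236.2]
scene lever_hinge [310. 196.] 0.64 [ 13.1 -76.5 228. ] [  3.9 -84.1 238.9]
wrist lever_end [251. 270.] 0.84 [-65.1 -76.4 283. ] [-71.3 -76.3 293. ]
wrist lever_hinge [255. 308.] 0.9 [  1.6 -74.1 228. ] [-10.2 -74.1 242.8]
```

At the stop (21 N, no further travel). Release and rise.

{"api": "servo_tool", "payload": {
  "commands": [
    [[0,0,0],[0,0,0]],
    [[0,0,0],[0,0,0]],
    [[0,0,0],[0,0,0]],
    [[0,0,0],[0,0,0]],
    [[0,0,0],[0,0,0]]
  ],
  "claw": 0.5
}}

```text
clock: 17.05
tcp_pos: [0.4876, -0.0284, 0.2927]
orientation: [0.168, 3.136, 0.001]
contact_force: [-1.5, -0.9, -0.1]
grip_width: 0.0428
gripper_force: 0.0
```

{"api": "servo_tool", "payload": {
  "commands": [
    [[0,0,-0.1],[0,0,0]],
    [[0,0,-0.25],[0,0,0]],
    [[0,0,-0.4],[0,0,0]],
    [[0.15,0,-0.5],[0,0,0]],
    [[0.15,0,-0.5],[0,0,0]],
    [[0.15,0,-0.5],[0,0,0]]
  ]
}}

```text
clock: 17.65
tcp_pos: [0.4499, -0.0245, 0.4177]
orientation: [0.167, 3.135, 0.003]
contact_force: [-0.4, 0.7, 0.0]
grip_width: 0.0426
gripper_force: 0.0
```

Run:
```python
from h import *
st()
for c in ['scene','wrist','top']:
    im,d,m,T=grab(c,c+'7.png')
    for t,z in dict(lever_end=.283,lever_hinge=.228,holder_grip=.183,tap_grip=.27,tap_axis=.27,mug_mid=.038).items():
      for q in r.mark_of(c,t)[:1]: 
        p=p3(q['uv'],d,m,T); print(c,t,np.round(q['uv']),round(q['confidence'],2),mm(ray_z(q['uv'],m,T,z)),None if p is None else mm(p))
a=cv2.imread('pics/wrist7.png'); b=cv2.imread('pics/scene7.png')[90:290,190:390]
cv2.imwrite('pics/c7.png',np.hstack([cv2.resize(a,(500,375)),cv2.resize(b,(300,375),interpolation=2)]))
```

```text
t 17.65 tcp_m [-99.1 -73.5 417.7] F_m [-0.4  0.7  0. ] w 0.042583536290126255 toolx_deg 173.89 zz [ 0.002  0.002 -1.   ] q [-0.62 -0.07  0.51  1.85  0.03  1.35  1.35]
scene lever_end [282. 197.] 0.85 [-78.4 -87.  283. ] [-25.6 -32.8 212.3]
scene lever_hinge [308. 198.] 0.77 [  4.3 -78.5 228. ] [ -2.  -83.9 235.7]
scene holder_grip [239. 216.] 0.79 [-116.7   -2.   183. ] [-122.    -9.7  192.8]
scene tap_grip [283. 240.] 0.41 [-135.6 -159.7  270. ] [-17.1 -43.8  73.3]
scene tap_axis [263. 132.] 0.45 [ 40.4 121.8 270. ] [-103.8  -53.7  416.9]
wrist lever_end [253. 223.] 0.63 [-67.1 -74.4 283. ] [-71.4 -74.4 292.8]
wrist lever_hinge [254. 258.] 0.96 [  2.2 -74.1 228. ] [ -4.6 -74.1 239.6]
wrist holder_grip [314. 154.] 0.92 [-116.6    0.4  183. ] [-118.7   -2.1  195.2]
wrist tap_grip [476. 301.] 0.67 [ 32.5 171.5 270. ] [ 30.3 169.  272.8]
wrist tap_axis [424. 305.] 0.66 [ 37.2 115.3 270. ] [ 33.9 112.4 274.1]
top lever_end [280. 203.] 0.22 [-73.6 -30.4 283. ] [-231.2  -64.4  778. ]
top holder_grip [252. 232.] 0.7 [-124.1    5.4  183. ] [-126.8    4.   195.8]
top tap_grip [205. 120.] 0.7 [ 34.7 181.7 270. ] [ 32.5 179.9 274.8]
top tap_axis [235. 132.] 0.63 [ 33.7 113.8 270. ] [ 32.2 112.9 273.4]
```

View pics/c7.png

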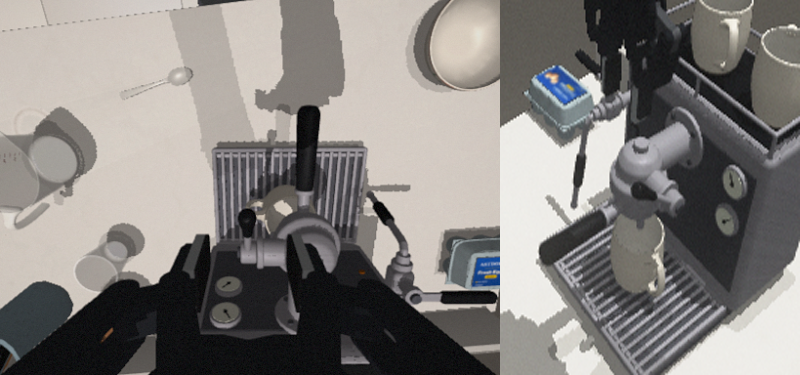

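The final view shows the lever raised with its end at (247,222), in place at z = 0.283. The holder points straight out at (307,150), the tap lies across its pipe at (455,297), and the mug stands under the spouts. Handing in.

```bash
python3 -c "
from bench import r
print(r.hand_in())"
```

```text
the job is handed in; nothing more can be done
None
```

The job is handed in (no verdict came back): steam tap shut and filter holder fully home first, then the brew lever raised to its stop, with the mug still under the spouts; before the lift, one mistaken sideways move pushed on the brew lever with about 60 N at the fingers, and I undid it straight away.

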